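# Close the isolating valve and lock it with its pin

## Robot

A 6-joint arm with a two-finger parallel gripper is mounted at the origin on the work surface; the furniture and walls round the work are solid. World frame = base frame: x ahead of the robot, y to its left, z up, the work surface at z = 0. Lengths are in m, angles in rad, forces in N, time in s.
With the tool pointing down it reaches from about 0.3 to 1 m from the base axis. Payload 5.1 kg.
Tool frame: the origin (TCP) lies at the very end of the fingers, on their centre line; the grasp point (between the pads) lies r.grip_depth behind it (r.grip_depth is the distance from the TCP to the grasp point, in m); z points along the fingers, y is the line along which they close (so a half turn about z gives the same grasp; the last joint's range is limited). The gripper opens to 95 mm and grips with 3 to 60 N. Pads are 20 mm wide; open, the fingers measure 119 mm over their backs; the gripper's body (75 mm by 180 mm) begins 59 mm behind the grasp point.
Start: joints at [-1.322, 0.124, 1.65, -0, 1.367, -0.083], TCP at [0.212, -0.615, 0.215] pointing down, gripper open.
Joint ranges: [-2.61, 2.61], [-1.02, 2.33], [0.03, 2.71], [-1.35, 4.49], [0.32, 2.68], [-2.91, 2.91]. Speed limits (rad/s): [2.57, 2.57, 3.14, 3.14, 3.14, 3.14].

## Interface

Orientations are given as a 3x3 rotation matrix whose columns are the frame's x, y, z axes.
In Python, from bench import r, eyes gives the robot as it stands. Calls block until the motion is done:
- r.reach(position, orientation): joint-space move of the TCP to a pose.
- r.servo_line(position, speed=0.15, ori=None, max_force=None): straight line of the TCP; ori=None keeps the orientation; speed is the mean speed in m/s. With max_force (N) it stops when the force on the tool has changed by that much, and returns True; else False.
- r.move_j(angles): joint-space move.
- r.gripper_open() and r.close(newtons=None): open the fingers fully, or close them until they stop; newtons is the grip in N (None keeps the last).
- r.pause(seconds).
- r.solve_ik(position, orientation): joint angles nearest the present ones, or None.
- r.get_obs(): the state.
- eyes.grab_frame(name): name is "scene" or "top"; returns a dict with "color" (480x640x3 uint8, red, green, blue), "fx", "fy", "cx", "cy" (pixels), "world_to_cam" (4x4, takes a point from world to camera coordinates). Camera axes: x right, y down, z forward; pixel columns grow to the right and rows downward; lengths in m; the calibration is good to about 2 mm. A picture is of the moment at which its call begins. There is no depth.
A pose or a line that the arm cannot do raises r.PlanningError and nothing moves.
- r.finish_job(): hands the job in; it is judged then, once.
The state is a dict: "time_s": time; "joint_positions": joint angles; "joint_velocities": joint speeds; "joint_torque": joint torques, N m; "tcp_pos": TCP position; "tool_rot": TCP orientation; "force": force on the tool from outside, world axes, zero at the start; "wrist_torque": the same for the moment, N m; "gripper_width": finger opening in m; "finger_force": force on a finger pad.
Only numpy, scipy, OpenCV 4.12 (cv2) and the standard library are available. Lean on these libraries where they do the work, as an engineer would, in place of code of your own. Each camera call takes 0.05 s, during which the arm holds its last target. There are 200 camera calls.

## Task

The isolating valve on the sloping test panel has been left open. Swing its yellow lever round to the closed stop, where the lever's eye lies over the hole in the steel lug, then take the red-headed lock pin from the wooden block and put it through the eye and the lug, pushed fully home so that its collar rests on the lever; let go of it. Leave the roll of black tape, the air filter fitting and the leak tester where they are.

Things in the scene. Friction and masses are not known exactly. Their poses are not given: they have to be found in the camera images.
- console: fixed valve panel: grey plate 230 mm (up the slope) x 300 mm wide on a dark frame, sloping 30 degrees, low edge (50 mm high) towards the robot. Origin on the bench, 105 mm below the plate's centre; x horizontal towards the raised edge, y left, z up. A gauge 68 mm across, 16 mm high, is on its right; a copper pipe with brass valve, 28 mm high at most, crosses it on the line of valve_axis
- valve_axis (a point): where the lever's turning axis meets the plate's upper surface. Its axes are the plate's: x up the slope, y left, z square out of the plate (30 degrees from vertical), along the turning axis
- valve_lever (a joint): angle of the lever, rad: 0 closed, against its stop, the lever pointing straight down the slope (-x of valve_axis); grows to 1.57 as the lever swings to the left (+y of valve_axis) until it lies along the pipe. Stays where it is left; about 2 to 3 N at the yellow grip move it
- lever_grip (a point): centre of the lever's yellow grip, 60 mm long, 24 mm wide, 15 mm thick, 120 mm from the turning axis, mid-thickness 45.5 mm above the plate (space below it: 38 mm). Axes: z square out of the plate, -x along the lever outward from the turning axis
- lever_eye (a point): centre of the lever's eye, a 14 mm hole in flat steel 6 mm thick and 34 mm square, 62 mm from the turning axis, between hub and grip; on the steel's upper side, 48 mm above the plate. z: the eye's axis, square out of the plate. The grip stands 5 mm higher than this steel, the hub nut 9 mm. With the lever closed the eye lies right over lug_hole
- lug_hole (a point): centre of the round 14 mm hole in the fixed steel lug, on the lug's upper side, 34 mm above the plate; the lug's top is 8 mm thick, with free space below it down to the plate. z is the hole's axis, square out of the plate; x up the slope, y left
- lock_pin: steel lock pin with a round red knob, upright in the wooden block at the start, collar on the block's top. Origin: centre of the collar's underside; z along the pin towards the knob. Below: shank 10 mm in diameter, 40 mm long, its last 9 mm tapering to a 4 mm nose. Above: collar 26 mm across, 5 mm thick, then knob 20 mm in diameter, 30 mm tall. 80 g
- pin_tip (a point): end of the pin's nose, 40 mm below the pin's origin on its axis (-z)
- pin_block: fixed wooden block 55 mm (x) x 120 mm (y) x 45 mm high, origin under its centre. The lock pin stands in a hole 12.5 mm wide and 42 mm deep at y = -36 mm from its centre; a brass jet, which is fixed, stands in another hole at y = +36 mm and reaches about 95 mm above the bench
- black_tape: loose roll of black tape lying flat, 66 mm across and 19 mm high, origin under its centre; leave it alone. It and the pin block may stand on either side of the panel
- fitting: loose small grey and white air filter fitting, standing, 54x50x99 mm, origin under its centre; leave it alone
- leak_tester: loose black hand-held tester lying flat, 167x67x36 mm, origin under its centre; leave it alone

How it is judged:
By the outcome, as a careful person would: the job done as asked, in the order asked, and still so for the second after the job is handed in, with the robot touching nothing.
It also fails if it takes over 59 s, if anything falls off the work surface, if the arm or the gripper's body presses on something with over 40 N, if the wrist force passes 120 N, or if a joint passes its speed limit or range.

## Working session

There is one attempt and no reset: what is moved stays moved. The work goes in short steps, each a Python script; the robot and the scene stay as the last script left them, time stands still between calls to the robot, and variables do not carry over. Pictures are saved under pics/ and viewed, at most 10 in all, crops included, and the job is handed in when it is done.

```bash
ls; mkdir -p pics; python3 - <<'E'
from bench import r, eyes
import cv2,numpy as np
for n in ("scene","top"):
    f=eyes.grab_frame(n); cv2.imwrite(f"pics/{n}0.png",f["color"][:,:,::-1])
    print(n,f["fx"],f["fy"],f["cx"],f["cy"]);print(np.round(f["world_to_cam"],4).tolist())
print(r.grip_depth,r.get_obs()["time_s"],r.get_obs()["gripper_width"], np.round(r.get_obs()["tool_rot"],2).tolist())
E
```

```text
pics
scene 441.65372897204094 441.65372897204094 319.1921156490198 229.88569780121782
[[-0.7712, -0.6364, -0.0144, 0.462], [-0.4656, 0.5795, -0.6689, 0.3539], [0.434, -0.5092, -0.7432, 0.9193], [0.0, 0.0, 0.0, 1.0]]
top 451.6807969088856 451.6807969088856 311.2370565689424 244.53975966089092
[[0.0154, -0.9995, -0.0276, -0.0041], [-0.9872, -0.0108, -0.1588, 0.5993], [0.1584, 0.0297, -0.9869, 0.9588], [0.0, 0.0, 0.0, 1.0]]
0.0188 0.1 0.09525191017760173 [[0.95, 0.33, -0.0], [0.33, -0.95, 0.0], [0.0, -0.0, -1.0]]
```

View pics/scene0.png

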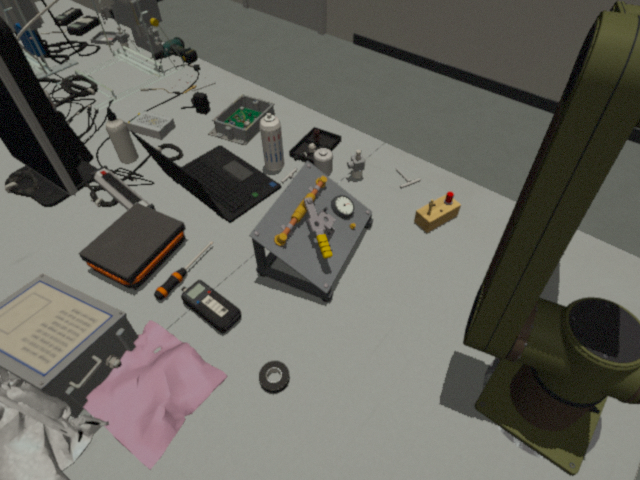

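View pics/top0.png

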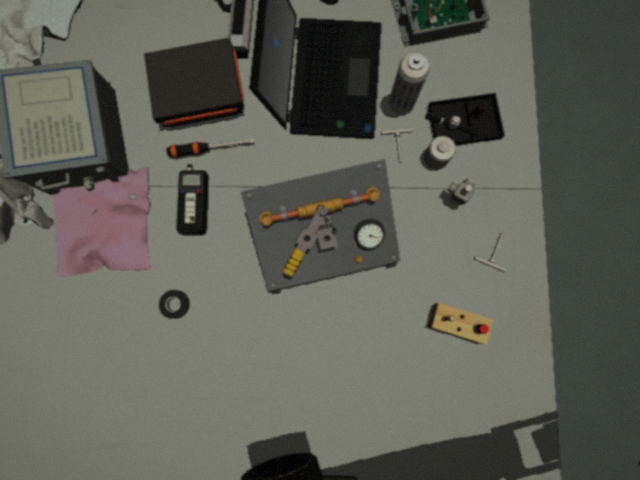

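The scene view shows the panel around (312,230), the lever at an intermediate angle with its grip at (322,243), and the red pin at (449,198). In the top view the grip is at (294,262), the hub at about (321,213) and the pin at (484,329). I'll enlarge both.

```bash
python3 - <<'E'
import cv2
def crop(n,x0,y0,w,h,s,o):
    i=cv2.imread(n)[y0:y0+h,x0:x0+w]; i=cv2.resize(i,None,fx=s,fy=s,interpolation=cv2.INTER_CUBIC)
    for k in range(0,w,20): cv2.putText(i,str(x0+k),(k*s,10),0,.35,(255,255,255),1); cv2.line(i,(k*s,12),(k*s,18),(255,255,255),1)
    for k in range(0,h,20): cv2.putText(i,str(y0+k),(0,k*s+4),0,.35,(255,255,255),1); cv2.line(i,(24,k*s),(30,k*s),(255,255,255),1)
    cv2.imwrite(o,i)
crop("pics/top0.png",240,155,160,145,4,"pics/c1.png")
crop("pics/scene0.png",240,160,140,145,4,"pics/c2.png")
a=[]
crop("pics/top0.png",420,295,80,60,6,"pics/a.png");crop("pics/scene0.png",405,182,66,60,6,"pics/b.png")
import numpy as np
A,B=cv2.imread("pics/a.png"),cv2.imread("pics/b.png")
A=cv2.resize(A,(396,int(A.shape[0]*396/A.shape[1]))) if 0 else A
h=max(A.shape[0],B.shape[0]);pad=lambda i:cv2.copyMakeBorder(i,0,h-i.shape[0],0,0,cv2.BORDER_CONSTANT)
o=np.hstack([pad(A),pad(B)]); print(o.shape); 
cv2.imwrite("pics/c3.png",cv2.resize(o,None,fx=790/o.shape[1],fy=790/o.shape[1]))
E
```

```text
(360, 876, 3)
```

View pics/c1.png

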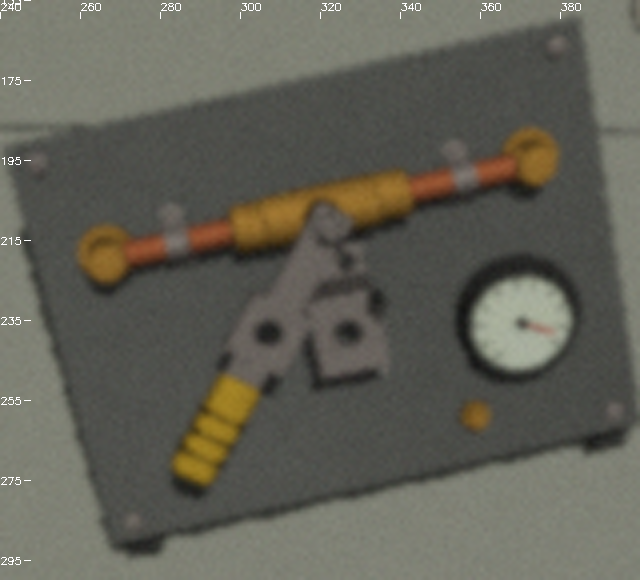

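View pics/c2.png

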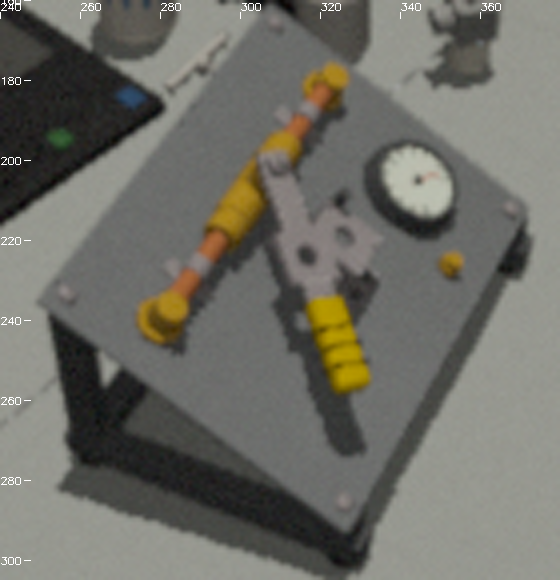

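View pics/c3.png

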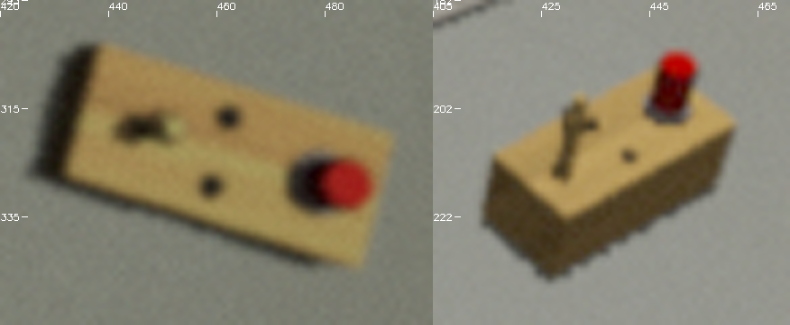

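Readings. Top view: nut (323,210.5), eye (307,238), lug hole (327,238.3), grip (293.8,263), knob top (484.1,329). Scene view: nut (308.8,200), eye (317,223.8), lug hole (326,219), grip (324.5,246.3), knob top (450.6,194.4). Both views also show the four plate screws and the block corners. I'll fit everything jointly.

```bash
cat > h.py <<'E'
from bench import r, eyes
import numpy as np, cv2
from scipy.optimize import least_squares
from scipy.spatial.transform import Rotation as Rot
def proj(f,P):
    W=f["world_to_cam"]; c=np.atleast_2d(P)@W[:3,:3].T+W[:3,3]
    return np.c_[f["fx"]*c[:,0]/c[:,2]+f["cx"], f["fy"]*c[:,1]/c[:,2]+f["cy"]]
def plate_R(yaw): return (Rot.from_euler("z",yaw)*Rot.from_euler("y",-np.pi/6)).as_matrix()
E
cat > fit.py <<'E'
from h import *
import json
T,S=eyes.grab_frame("top"),eyes.grab_frame("scene")
top=[(323,210.5),(307,238),(327,238.25),(293.75,263),(249.5,195.5),(379.5,166),(393.75,257.75),(273.25,285.25)]
sc=[(308.75,200),(317,223.75),(326,219),(324.5,246.25),(256.5,233),(308.75,165),(368,212),(326.25,285)]
def pts(p):
    x,y,yaw,u,v,a,su,sv=p; d=np.array([-np.cos(a),np.sin(a)]); o=np.array([u,v])
    L=np.array([[*o,.057],[*(o+.062*d),.048],[u-.062,v,.034],[*(o+.120*d),.053],
      [su,sv,.001],[su,-sv,.001],[-su,-sv,.001],[-su,sv,.001]])
    return np.array([x,y,.105])+L@plate_R(yaw).T
res=lambda p:np.r_[(proj(T,pts(p))-top).ravel(),(proj(S,pts(p))-sc).ravel()]
s=least_squares(res,[.6,0,.2,.02,0,.5,.1,.13],loss="soft_l1")
print(np.round(s.x,4)); print(np.round(res(s.x).reshape(2,8,2),1).tolist())
# pin knob top and block
tb=[(438.5,303.3),(492.6,320),(486.5,344.5),(432,327.3)]
def bp(q):
    x,y,w=q; R=Rot.from_euler("z",w).as_matrix()
    L=np.array([[.0275,.06,.045],[.0275,-.06,.045],[-.0275,-.06,.045],[-.0275,.06,.045],[0,-.036,.08]])
    return np.array([x,y,0])+L@R.T
rb=lambda q:np.r_[(proj(T,bp(q))-(tb+[(484.1,329)])).ravel(),(proj(S,bp(q)[4:])-[(450.6,194.4)]).ravel()]
b=least_squares(rb,[.4,-.35,.2]);print(np.round(b.x,4),np.round(rb(b.x).reshape(-1,2),1).tolist(),bp(b.x)[4])
k=lambda q:np.r_[(proj(T,q)-[(484.1,329)]).ravel(),(proj(S,q)-[(450.6,194.4)]).ravel()]
kk=least_squares(k,[.4,-.4,.08]);print("knob",kk.x.round(4),kk.fun.round(1))
json.dump(dict(p=s.x.tolist(),b=b.x.tolist(),pin=bp(b.x)[4].tolist()),open("fit.json","w"))
E
python3 fit.py
```

```text
[ 0.6263 -0.0248  0.238   0.0504  0.001   0.7052  0.1033  0.1353]
[[[-1.0, 2.5], [-0.4, 0.2], [-0.3, -0.0], [-0.4, 0.1], [-0.3, 0.0], [-0.2, 0.0], [-0.2, 0.1], [-0.1, 0.1]], [[1.4, -1.5], [-0.4, -0.8], [-0.1, -0.7], [0.7, -2.2], [-0.0, -0.8], [-0.1, -0.4], [-0.2, -0.6], [-0.4, -0.2]]]
[ 0.4306 -0.3238 -0.2912] [[-0.2, -0.3], [-0.0, -0.1], [-0.2, 0.3], [-0.4, 0.2], [0.1, 0.3], [0.1, -1.6]] [ 0.42022196 -0.35832888  0.08      ]
knob [ 0.4205 -0.3612  0.0715] [ 0.   0.1 -0.1 -0. ]
```

The fit is good: residuals are under 1 px except for my nut reading. The lever is at about 0.7 rad and the pin at (0.420,-0.359). Next I swing the lever with the fingers closed, following the arc.

```bash
cat >> h.py <<'E'
import json
F=json.load(open("fit.json")); X,Y,YAW,U,V,A0=F["p"][:6]; RP=plate_R(YAW); O=np.array([X,Y,.105])
def W(u,v,h): return O+RP@np.array([u,v,h])
def tool(a=0,flip=1):  # tool z into the plate, tool y tangential at lever angle a
    Q=RP@Rot.from_euler("z",-a).as_matrix()
    return np.c_[-flip*Q[:,0],flip*Q[:,1],-Q[:,2]]
def push(a,off=.024,h=.033,rad=.125):
    return W(U-rad*np.cos(a)+off*np.sin(a),V+rad*np.sin(a)+off*np.cos(a),h)
E
python3 - <<'E'
from h import *
for fl in (1,-1):
    print(fl,[None if q is None else np.round(q,2).tolist() for q in (r.solve_ik(push(A0,.045),tool(A0,fl)),r.solve_ik(push(-.1),tool(-.1,fl)))])
fl=1 if r.solve_ik(push(A0,.045),tool(A0,1)) is not None else -1
r.close(10)
r.servo_line([.25,-.5,.32]); 
r.reach(push(A0,.05,.12),tool(A0,fl))
print(r.servo_line(push(A0,.05),speed=.1,max_force=10))
hit=False
for a in np.r_[np.linspace(A0,.12,6),.05,0,-.06,-.12]:
    last=a; hit=r.servo_line(push(a),speed=.08 if a>.1 else .03,ori=tool(a,fl),max_force=15)
    print(round(a,2),hit,np.round(r.get_obs()["force"],1))
    if hit: break
o=r.get_obs(); print(o["time_s"]); l=RP.T@(o["tcp_pos"]-O)-[U,V,0]; print(l)
r.servo_line(o["tcp_pos"]+RP@[0,.03,0],speed=.1)
r.servo_line(r.get_obs()["tcp_pos"]+RP@[0,0,.1],speed=.2)
r.reach([.42,-.25,.3],np.diag([1.,-1,-1]))
i=[]
for n,x0,y0 in (("top",260,170),("scene",270,165)):
    c=eyes.grab_frame(n)["color"][y0:y0+110,x0:x0+130,::-1]; i.append(cv2.resize(c,None,fx=3,fy=3,interpolation=2))
cv2.imwrite("pics/d.png",np.hstack(i)); print(r.get_obs()["time_s"])
E
```

```text
1 [[-0.02, -0.27, 2.24, 0.2, 0.67, -1.25], [-0.3, -0.29, 2.32, 0.41, 0.69, -2.47]]
-1 [[-0.02, -0.27, 2.24, 0.2, 0.67, 1.89], [-0.3, -0.29, 2.32, 0.41, 0.69, 0.67]]
False
0.71 False [-1.  -0.1  0. ]
0.59 False [ 0.4 -0.4 -0.1]
0.47 False [ 0.6 -0.6  0.3]
0.35 False [ 0.1 -0.6  0.8]
0.24 False [-0.4 -0.1 -0.7]
0.12 False [ 0.8 -0.2 -0. ]
0.05 False [ 0.3  0.5 -0.1]
0.0 False [-0.1 -0.1 -0.1]
-0.06 True [0.2 3.9 2.2]
9.4917
[-0.12617037  0.01986812  0.03289823]
13.3917
```

View pics/d.png

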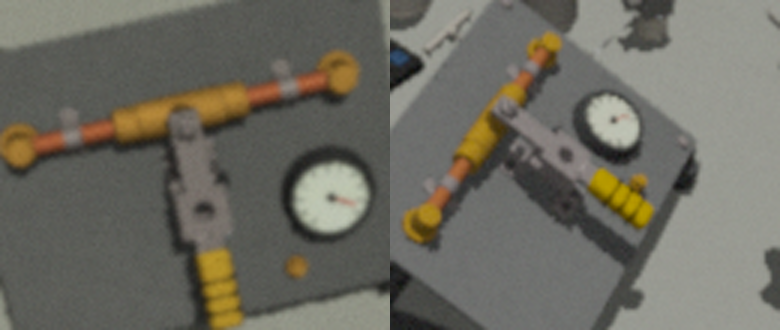

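The lever is against its stop: it halted firmly, and the eye is at top (328,239.7) and scene (329,216.7). I'll check that against the model and grasp the pin.

```bash
python3 - <<'E'
from h import *
T,S=eyes.grab_frame("top"),eyes.grab_frame("scene")
e=least_squares(lambda q:np.r_[proj(T,q)[0]-(328,239.7),proj(S,q)[0]-(329,216.7)],[.56,0,.15]).x
print("eye in plate frame rel. axis",(RP.T@(e-O)-[U,V,0]).round(4), "model px",proj(T,W(U-.062,V,.048)).round(1),proj(S,W(U-.062,V,.048)).round(1))
w=F["b"][2]; bx=np.array([np.cos(w),np.sin(w),0]); p=np.array([.4203,-.359,0])
R=np.c_[np.cross(bx,[0,0,-1]),bx,[0,0,-1]]
q=[(f,r.solve_ik([*p[:2],.1],R*[f,f,1])) for f in (1,-1)]
print([(f,np.round(x,2)) for f,x in q if x is not None])
f=min((abs(x[5]),f) for f,x in q if x is not None)[1]; R=R*[f,f,1]
r.gripper_open(); r.reach([*p[:2],.16],R)
print(r.servo_line([*p[:2],.0535],speed=.1,max_force=8), r.get_obs()["tcp_pos"])
r.close(25); o=r.get_obs(); print(o["gripper_width"],o["force"].round(1) if hasattr(o["force"],"round") else o["force"])
print(r.servo_line([*p[:2],.2],speed=.12,max_force=20)); r.servo_line([.45,-.25,.25],speed=.2)
o=r.get_obs(); print(o["gripper_width"],o["time_s"],o["tcp_pos"])
i=[]
for n in ("top","scene"):
    g=eyes.grab_frame(n); c=proj(g,o["tcp_pos"])[0]; x0,y0=(c-[32,35]).astype(int); print(n,c.round(1),x0,y0,proj(g,o["tcp_pos"]-[0,0,.042]).round(1))
    i.append(cv2.resize(g["color"][y0:y0+65,x0:x0+65,::-1],None,fx=6,fy=6,interpolation=2))
cv2.imwrite("pics/e.png",np.hstack(i))
E
```

```text
eye in plate frame rel. axis [-0.0635 -0.0018  0.0429] model px [[327.5 240.5]] [[328.5 215.8]]
[(1, array([-0.8 ,  0.01,  1.97, -0.  ,  1.16, -0.51])), (-1, array([-0.8 ,  0.01,  1.97, -0.  ,  1.16,  2.63]))]
False [ 0.42083523 -0.35954346  0.05440389]
0.01915346732598519 [-0.5 -0.3  0.5]
False
0.01949429656376257 20.8417 [ 0.44969096 -0.25012325  0.24934697]
top [454.3 313.4] 422 278 [[447.7 313.6]]
scene [432.4 160. ] 400 124 [[429.4 173.4]]
```

View pics/e.png

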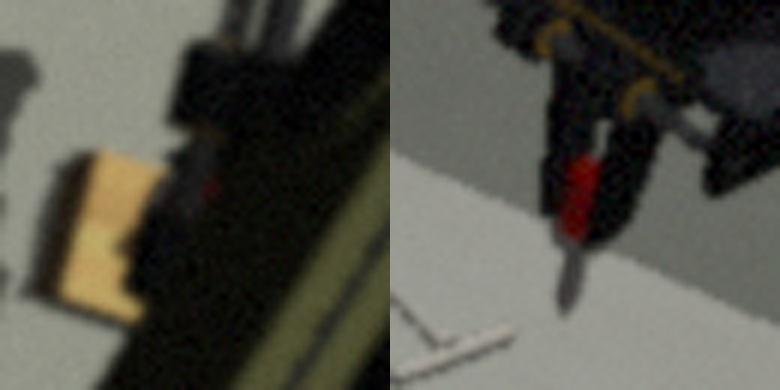

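The pin is held straight: its tip is at scene (429,176), and the model predicts (428.9,175.8). The knob width reads 19.3 mm. Now the insertion.

```bash
python3 - <<'E'
from h import *
R=tool(0,-1); v=V-.0006; u=U-.062
r.reach(W(u,v,.18),R); r.servo_line(W(u,v,.106),speed=.15)
i=[]
for n in ("top","scene"):
    g=eyes.grab_frame(n); c=proj(g,W(u,v,.06))[0]; x0,y0=(c-[32,32]).astype(int)
    i.append(cv2.resize(g["color"][y0:y0+65,x0:x0+65,::-1],None,fx=6,fy=6,interpolation=2))
cv2.imwrite("pics/f.png",np.hstack(i))
hit=r.servo_line(W(u,v,.0565),speed=.03,max_force=8)
o=r.get_obs(); print(hit,(RP.T@(o["tcp_pos"]-O)).round(4),(u,v),(RP.T@o["force"]).round(1),o["gripper_width"],o["time_s"])
E
```

```text
False [-0.0116  0.0005  0.0569] (-0.011625431400439812, 0.0004227048639952128) [-3.1  0.5  5.1] 0.019313835302777874 24.5833
```

View pics/f.png

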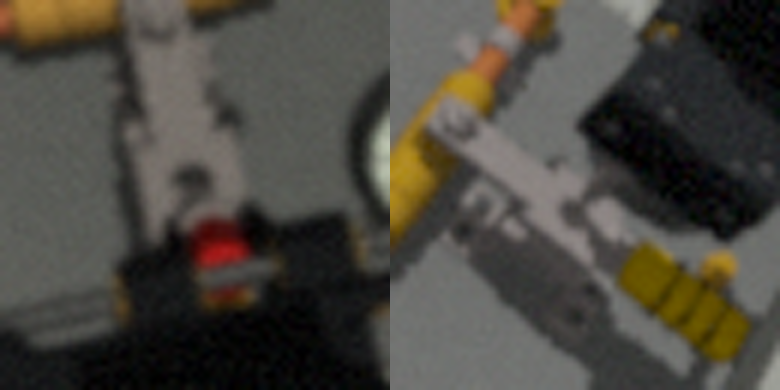

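Before insertion the picture shows the pin right over the eye. It then went in to a TCP height of 56.9 mm, with 57.4 expected at full seating, and about 5 N of contact. I'll press lightly, release, retreat and look.

```bash
python3 - <<'E'
from h import *
v=V-.0006; u=U-.062
print(r.servo_line(W(u,v,.0545),speed=.02,max_force=8),(RP.T@(r.get_obs()["tcp_pos"]-O)).round(4),(RP.T@r.get_obs()["force"]).round(1))
r.gripper_open(); r.servo_line(W(u,v,.16),speed=.12); r.reach([.40,-.28,.33],np.diag([1.,-1,-1]))
i=[]
for n in ("top","scene"):
    g=eyes.grab_frame(n); c=proj(g,W(u,v,.06))[0]; x0,y0=(c-[40,40]).astype(int)
    print(n,x0,y0,proj(g,[W(u,v,.053),W(u,v,.083)]).round(1).tolist())
    i.append(cv2.resize(g["color"][y0:y0+78,x0:x0+78,::-1],None,fx=5,fy=5,interpolation=2))
cv2.imwrite("pics/g.png",np.hstack(i)); print(r.get_obs()["time_s"])
E
```

```text
False [-0.0109  0.0004  0.0562] [-7.   2.2 18.4]
top 288 202 [[328.1, 241.3], [330.0, 246.5]]
scene 290 173 [[329.5, 214.7], [335.2, 209.1]]
28.35
```

View pics/g.png

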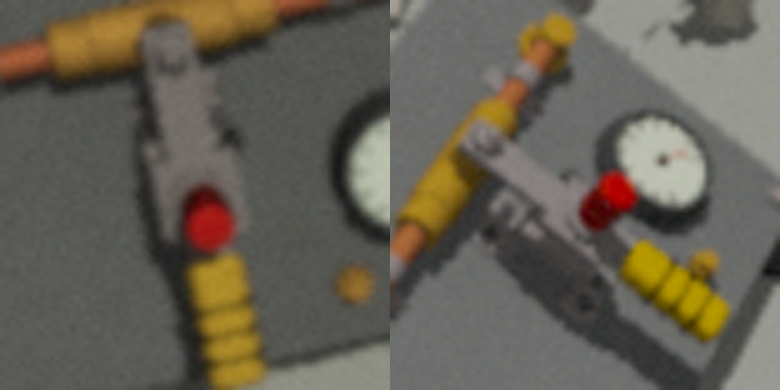

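The knob top is at top (329.8,246.4), and the seated model predicts (330,246.5). The scene view agrees too, given the offset seen before. The pin is seated upright on the lever, and the arm is clear.

```bash
python3 -c "
from bench import r
print(r.finish_job())"
```

```text
the job is handed in; nothing more can be done
None
```

The valve lever is at its closed stop, the lock pin is through the eye and lug with its collar on the lever, and I've let go of it; the job was handed in at about 28 s with no verdict shown.

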